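# Trace a clock plate with a plunger gauge and hold the reading

### The job

Take the plunger gauge out of its wooden stand and check the sloping brass clock plate for flatness: set the gauge's tip down on the short bar mark, with the gauge square to the plate and its plunger pushed in about halfway, then draw the tip slowly along the scribed line to the ring, keeping the gauge square and the plunger about half in, without lifting off or pressing it hard home. Finish while holding: stay there with the gauge in the gripper, square to the plate, the tip inside the ring and the plunger still about half in. Leave the alarm clock, the loupe and the screw tray where they are.

Things in the scene. Friction and masses are not known exactly. Their poses are not given: they have to be found in the camera images.
- gauge: Plunger gauge, 0.12 to 0.25 kg. Square aluminium barrel 26 x 26 x 60 mm (grip this), small white dial 4 mm thick on top; below it a round stem 12 mm diameter, 35 mm long, then a thin plunger. Origin: centre of the barrel's lower face (shoulder); z up the barrel, x, y square to its flats. At the start it stands upright in the stand, stem in the hole, shoulder on the stand's top.
- gauge_tip (a point): Very end of the gauge's plunger, a 6 mm steel ball; on the gauge's axis, 57 mm below the shoulder (22 mm below the stem's end) with the plunger fully out. It moves up with the plunger.
- plunger (a joint): How far the plunger is pushed into the gauge, in m: 0 fully out, 0.016 fully in (hard stop). A spring pushes it out: about 1 N at 0, 3 N at half travel (0.008), 5 N at 0.016.
- stand: Dark wooden block 70 x 70 x 70 mm, fixed to the bench, with a square upright hole 17 mm wide through its middle. Origin: centre of its underside. Its place changes: it stands to the robot's left or right of the plate, the alarm clock on the other side.
- clock_plate: Flat smooth brass plate 104 (x) x 160 (y) x 5 mm, fixed on a dark steel rest (base 130 x 190 mm), sloping 20 degrees (0.35 rad), low edge on the robot's side. Origin: centre of its upper face, 58 mm above the bench; z square to the face, outward; x up the slope; y level, along the scribed line. Round black spots on it are flat and not marks of this job.
- start_bar (a point): Centre of the start mark on the plate: a dark bar 22 x 5 mm lying across the end of the scribed line, at (0, -42, 0) mm in the plate's frame.
- end_ring (a point): Centre of the end mark on the plate: a dark ring, 21 mm outside and 15.6 mm inside diameter, at the other end of the scribed line, at (0, 42, 0) mm in the plate's frame. A straight dark line 84 mm long joins bar and ring.
- line_a (a point): Point on the scribed line a third of the way from the bar to the ring.
- line_b (a point): Point on the scribed line two thirds of the way from the bar to the ring.
- alarm_clock: Bystander: round brass alarm clock, 96 mm diameter, 45 mm deep, 133 mm tall, on a flat foot. Origin: centre of its underside; its white face looks along its x.
- loupe: Bystander: black eye loupe, a tapered plug 34 mm diameter, 26 mm tall. Origin: centre of its underside.
- screw_tray: Bystander: open steel tray 80 x 100 x 18 mm with four compartments. Origin: centre of its underside.

How it is judged:
By the outcome, as a careful person would: the job done as asked, in the order asked, and still so for the second after the job is handed in, while the arm keeps its last pose, push and grip.
It also fails if it takes over 42 s, if anything falls off the work surface, if the arm or the gripper's body presses on something with over 40 N, if the wrist force passes 120 N, or if a joint passes its speed limit or range.

### The arm

A 6-joint arm with a two-finger parallel gripper is mounted at the origin on the work surface. World frame = base frame: x ahead of the robot, y to its left, z up, the work surface at z = 0. Lengths are in m, angles in rad, forces in N, time in s.
With the tool pointing down it reaches from about 0.425 to 0.95 m from the base axis. Payload 3.5 kg.
Tool frame: the origin (TCP) lies at the very end of the fingers, on their centre line; the grasp point (between the pads) lies 19 mm behind it; z points along the fingers, y is the line along which they close (so a half turn about z gives the same grasp; the last joint's range is limited). The gripper opens to 85 mm and grips with 20 to 120 N. Pads are 22 mm wide; open, the fingers measure 114 mm over their backs; the gripper's body (76 mm by 85 mm) begins 54 mm behind the grasp point. The pads swing forward as they close: fully open they stand 13 mm farther back than shut.
Start: joints at [1.058, 0.286, 1.577, -0, 1.279, -0.15], TCP at [0.24, 0.631, 0.231] pointing down, gripper open.
Joint ranges: [-2.77, 2.77], [-0.9, 2.22], [0.21, 2.48], [-1.53, 4.67], [0.24, 2.81], [-2.84, 2.84]. Speed limits (rad/s): [2.79, 2.79, 3.14, 3.14, 3.14, 3.14].

### API

Orientations are given as a unit quaternion [x, y, z, w].
In Python, from plant import get_state, read_camera, sign_off, recognise gives the robot as it stands.
- The arm moves only by the tool arm_command, never from a script. Its argument "steps" is a list of rows, each an object with "translation": the shift along the tool's x, y, z scaled (see below), a list of three; "twist": the turn, a rotation vector about the tool's x, y, z scaled (see below), a list of three; "fingers": the opening, from -1 (shut) to 1 (fully open). In form: [{"translation": [x, y, z], "twist": [rx, ry, rz], "fingers": fingers}, ...]. A call has 1 to 5 rows; each row is the pose to reach, as a shift and turn from the pose commanded when the call began, along the tool's axes at that moment; what a row does not reach only later rows make up. The controller multiplies each number of a shift by 75 cm and each number of a turn by 60 degrees. A row lasts 1/8 s, in which the tool goes at most 62.5 mm and 10.7 degrees, less where a joint would pass 70% of its speed; a pose out of reach is approached as far as the arm can. A call with a number of a shift or a turn outside -1 to 1 is refused whole. A call with a gripper value outside its range is refused whole. The fingers move at their own pace and stop on an object; "grip_force" is the grip in N (left out, the last holds). Time passes only in rows, so rows that repeat a pose let the fingers close. It gives the time, the measured TCP pose, the force, the opening and the grip force at its end, in the units of the state.
- get_state(): the state, without advancing time (a new reading comes with each control period).
- read_camera(name): name is "scene" or "side" or "wrist"; returns a dict with "pixels" (384x512x3 uint8, red, green, blue), "K" (3x3 intrinsics, pixels), "R" (3x3) and "t" (3): a world point X has camera coordinates R X + t; the wrist camera has in their place "T_tool_cam" (4x4, takes a point from camera to tool coordinates, whose origin is the TCP and whose axes are the flange's). Camera axes: x right, y down, z forward; pixel columns grow to the right and rows downward; lengths in m; the calibration is good to about 2 mm. A picture is of the moment at which its call begins: read the wrist's pose just before it. There is no depth.
- sign_off(): hands the job in; it is judged then, once.
Trained networks look in a picture, given as the dict that the camera call returned (one of the last four; its "shot" number tells which), for a name from the list of things; names that differ only in an ending like _2 or _b are one class to them, and where a whole thing is asked for, a point or a joint stands for the part that bears it (a point fixed in the world has none). Each returns a list of dicts, best first, with "conf" (0 to 1); they miss things now and then, are a little off and sometimes report something else, mostly with a low value. They report only what shows in the picture. A call takes as long as a camera call.
- recognise(picture, query): "point" ([row, column] in pixels, amid what is visible of it).
The state is a dict: "time": time; "qpos": joint angles; "dq": joint speeds; "joint_efforts": joint torques, N m; "eef_pos": TCP position; "tcp_rot": TCP orientation; "contact_force": force on the tool from outside, world axes, zero at the start; "wrist_torque": the same for the moment, N m; "opening": opening from 0.0 (shut) to 1.0 (fully open); "finger_force": force on a finger pad.
Only numpy, scipy, OpenCV 4.12 (cv2) and the standard library are available. Lean on these libraries where they do the work, as an engineer would, in place of code of your own. Each camera call takes 0.05 s, during which the arm holds its last target. There are 200 camera calls.

## Working session

There is one attempt and no reset: what is moved stays moved. The work goes in short steps, Python scripts to look and compute and a tool call to move; the robot and the scene stay as the last step left them, time stands still between calls to the robot, and variables do not carry over. Pictures are saved under pics/ and viewed, at most 10 in all, crops included, and the job is handed in when it is done.

Besides the shell and the picture viewer there is one more tool, called after "Request:" as name(argument=value, ...) on one line, values as JSON. arm_command: Moves the arm, as the interface text tells. Shifts and turns lie within -1 to 1; 1 stands for 75 cm of shift or 60 degrees of turn. Its arguments: {"type":"object","properties":{"steps":{"type":"array"},"grip_force":{"type":"number"}},"required":["steps"]}

```bash
mkdir -p pics; ls
cat > h.py <<'E'
import numpy as np, cv2
from scipy.spatial.transform import Rotation as Ro
from plant import get_state, read_camera, sign_off, recognise
def cams(names=("scene","side")):
    return {n: read_camera(n) for n in names}
def P(c, s=None):
    if "R" in c: return c["K"], np.array(c["R"]), np.array(c["t"])
    T=np.array(c["T_tool_cam"]); W=np.eye(4); W[:3,:3]=Ro.from_quat(s["tcp_rot"]).as_matrix(); W[:3,3]=s["eef_pos"]
    M=np.linalg.inv(W@T); return c["K"],M[:3,:3],M[:3,3]
def proj(X,K,R,t):
    p=(np.atleast_2d(X)@R.T+t)@np.array(K).T; return p[:,:2]/p[:,2:]   # u,v
def ray(uv,K,R,t):
    d=R.T@np.linalg.solve(K,[uv[0],uv[1],1]); return -R.T@t, d/np.linalg.norm(d)
def tri(obs):  # [(uv,K,R,t)]
    A=np.zeros((3,3));b=np.zeros(3);L=[]
    for o in obs:
        c,d=ray(*o);M=np.eye(3)-np.outer(d,d);A+=M;b+=M@c;L.append((c,d))
    x=np.linalg.solve(A,b); return x,[np.linalg.norm(np.cross(x-c,d)) for c,d in L]
def onplane(uv,K,R,t,z):
    c,d=ray(uv,K,R,t); return c+d*(z-c[2])/d[2]
E
python3 - <<'E'
from h import *
s=get_state(); print(s)
C=cams()
for n,c in C.items(): cv2.imwrite(f"pics/{n}0.png",c["pixels"][:,:,::-1])
for q in ["gauge","stand","clock_plate","start_bar","end_ring","alarm_clock","loupe","screw_tray","gauge_tip"]:
    for n,c in C.items():
        try: print(q,n,[(np.round(r["point"],1).tolist(),round(r["conf"],2)) for r in recognise(c,q)[:3]])
        except Exception as e: print(q,n,e)
E
```

```text
pics
{'time': 0.0, 'qpos': array([ 1.05802415e+00,  2.87174809e-01,  1.57819405e+00, -5.17208493e-06,
        1.27858526e+00, -1.50010589e-01]), 'dq': array([-0.00020486, -0.00072106, -0.00035826, -0.00200647, -0.00076391,
        0.0016696 ]), 'joint_efforts': array([ 7.52000124e-04, -4.05986989e+01, -2.92627537e+01, -1.46725638e-04,
        5.94340148e-03, -7.51590683e-07]), 'eef_pos': array([0.23918104, 0.63049636, 0.22993185]), 'tcp_rot': array([ 1.80387027e-01,  9.83595001e-01, -1.11729255e-03, -3.81820303e-04]), 'contact_force': array([ 1.06635274, -0.63540014,  0.27709696]), 'wrist_torque': array([ 0.03631348, -0.00084334,  0.02449516]), 'finger_force': 0.0, 'opening': 0.9984835035411433}
gauge scene [([144.8, 366.1], 0.75), ([176.2, 129.4], 0.26)]
gauge side [([281.7, 227.2], 0.59)]
stand scene [([163.3, 360.9], 0.67)]
stand side [([307.5, 229.8], 0.87)]
clock_plate scene [([177.5, 243.8], 0.95)]
clock_plate side [([197.6, 264.4], 0.71)]
start_bar scene [([181.7, 243.9], 0.58)]
start_bar side [([197.8, 269.2], 0.66)]
end_ring scene [([179.2, 245.4], 0.74)]
end_ring side [([194.4, 267.1], 0.88)]
alarm_clock scene [([177.8, 132.6], 0.69), ([244.2, 209.1], 0.29)]
alarm_clock side [([149.1, 309.7], 0.93)]
loupe scene [([246.5, 208.7], 0.74), ([176.8, 133.5], 0.55), ([177.3, 247.1], 0.2)]
loupe side [([168.5, 224.4], 0.43)]
screw_tray scene [([237.4, 330.5], 0.71)]
screw_tray side [([227.6, 171.3], 0.86)]
gauge_tip scene []
gauge_tip side [([197.0, 267.8], 0.21)]
```

View pics/scene0.png

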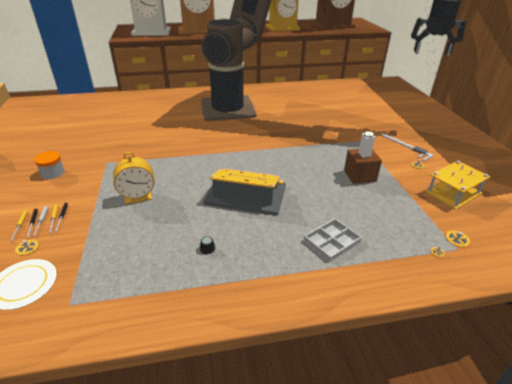

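View pics/side0.png

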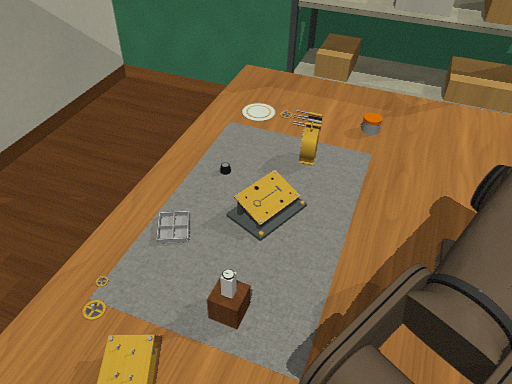

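Run:
```python
from h import *
C=cams(); s=get_state(); print(s["time"])
for n,c in C.items():
    K,R,t=P(c); print(n,np.round(K,1).tolist(),"pos",-R.T@t)
a,b=[P(C[n]) for n in ("scene","side")]
for q,u,v in [("gauge",(366.1,144.8),(227.2,281.7)),("stand",(360.9,163.3),(229.8,307.5)),("plate",(244,179),(266,196)),("clock",(132.6,177.8),(309.7,149.1)),("loupe",(208.7,246.5),(224.4,168.5)),("tray",(330.5,237.4),(171.3,227.6))]:
    print(q,tri([(u,*a),(v,*b)]))
w=read_camera("wrist"); cv2.imwrite("pics/wrist0.png",w["pixels"][:,:,::-1]); print(np.round(w["T_tool_cam"],3).tolist(), np.round(w["K"],1).tolist())
```

```text
1.1
scene [[362.4, 0.0, 254.3], [0.0, 362.4, 186.8], [0.0, 0.0, 1.0]] pos [ 1.29836772 -0.14811966  0.57033537]
side [[437.0, 0.0, 246.8], [0.0, 437.0, 187.4], [0.0, 0.0, 1.0]] pos [0.28697791 0.80677973 0.84841426]
gauge (array([0.52562464, 0.30540207, 0.10212703]), [np.float64(0.0004998234158041389), np.float64(0.000499823415804148)])
stand (array([0.51265326, 0.31446658, 0.03277748]), [np.float64(0.004017925890542809), np.float64(0.0040179258905429505)])
plate (array([ 0.55869329, -0.02728888,  0.05283172]), [np.float64(0.0006272312158768819), np.float64(0.0006272312158770256)])
clock (array([ 0.50866248, -0.29761382,  0.04833655]), [np.float64(0.007211854386220919), np.float64(0.007211854386220687)])
loupe (array([ 0.73418394, -0.13569134,  0.01108082]), [np.float64(0.002209413553718429), np.float64(0.0022094135537182704)])
tray (array([0.75862714, 0.13679118, 0.01019399]), [np.float64(0.004435625083656977), np.float64(0.004435625083656829)])
[[0.001, -0.957, -0.291, 0.074], [1.0, 0.001, -0.001, 0.001], [0.001, -0.291, 0.957, -0.142], [0.0, 0.0, 0.0, 1.0]] [[290.3, 0.0, 255.3], [0.0, 290.3, 191.4], [0.0, 0.0, 1.0]]
```

```bash
cat >> h.py <<'E'
def plan(pos=None, R=None, cmd=None):
    s=get_state(); p0=np.array(s["eef_pos"]); R0=Ro.from_quat(s["tcp_rot"])
    if cmd is not None: p0=np.array(cmd[0]); R0=Ro.from_quat(cmd[1]) 
    d=R0.inv().apply((np.array(pos) if pos is not None else p0)-p0)
    w=(R0.inv()*R).as_rotvec() if R is not None else np.zeros(3)
    print("t",s["time"],"shift m",d.round(4),"scaled",(d/.75).round(4),"twist scaled",(w/np.radians(60)).round(4))
E
python3 - <<'E'
from h import *
s=get_state(); print(Ro.from_quat(s["tcp_rot"]).as_matrix().round(3))
plan([0.525,0.305,0.24])
im=cv2.imread("pics/side0.png")
cv2.imwrite("pics/z1.png",np.hstack([cv2.resize(im[160:240,220:310],None,fx=5,fy=5,interpolation=cv2.INTER_CUBIC),cv2.resize(im[260:340,195:255],None,fx=5,fy=5,interpolation=cv2.INTER_CUBIC)]))
E
```

```text
[[-0.935  0.355  0.   ]
 [ 0.355  0.935 -0.   ]
 [-0.     0.    -1.   ]]
t 1.15 shift m [-0.3826 -0.2035 -0.0087] scaled [-0.5101 -0.2714 -0.0115] twist scaled [0. 0. 0.]
```

View pics/z1.png

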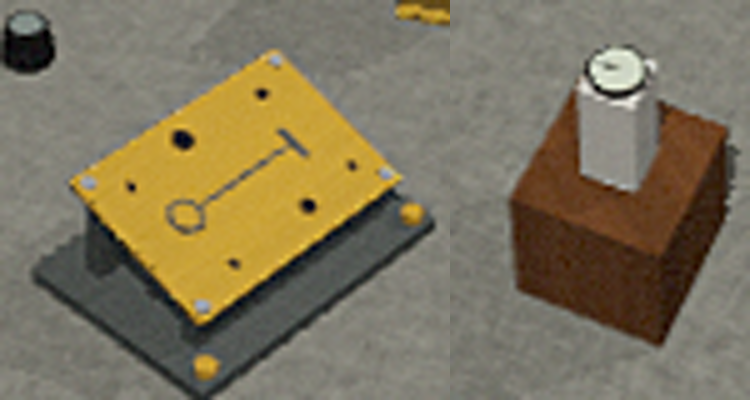

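The scene and side views show the stand with the gauge on the robot's left (side px ~(229,290)). The plate is in the middle, with the ring at side px (257,203) and the bar at (278,188), and the clock is on the right. Next I move over the gauge.

Request:
arm_command(steps=[{"translation": [-0.51,-0.271,0.0],"twist": [0,0,0],"fingers": 1},{"translation": [-0.51,-0.271,0.0],"twist": [0,0,0],"fingers": 1},{"translation": [-0.51,-0.271,0.0],"twist": [0,0,0],"fingers": 1},{"translation": [-0.51,-0.271,0.0],"twist": [0,0,0],"fingers": 1},{"translation": [-0.51,-0.271,0.0],"twist": [0,0,0],"fingers": 1}])

```text
time: 1.78
eef_pos: [0.4466, 0.3945, 0.2317]
tcp_rot: [0.18, 0.984, 0.0, 0.0]
contact_force: [0.3, 1.1, -0.1]
opening: 1.002
finger_force: 0.0
```

Run:
```python
from h import *
s=get_state(); plan([0.525,0.305,0.24])
```

```text
t 1.775 shift m [-0.105  -0.0559 -0.0083] scaled [-0.1401 -0.0745 -0.0111] twist scaled [0. 0. 0.]
```

Request:
arm_command(steps=[{"translation": [-0.14,-0.0745,-0.01],"twist": [0,0,0],"fingers": 1},{"translation": [-0.14,-0.0745,-0.01],"twist": [0,0,0],"fingers": 1},{"translation": [-0.14,-0.0745,-0.01],"twist": [0,0,0],"fingers": 1}])

```text
time: 2.15
eef_pos: [0.5264, 0.3035, 0.2394]
tcp_rot: [0.183, 0.983, 0.0, 0.001]
contact_force: [-0.1, -0.2, -0.0]
opening: 1.001
finger_force: 0.0
```

Run:
```python
from h import *
s=get_state(); w=read_camera("wrist"); cv2.imwrite("pics/wrist1.png",w["pixels"][:,:,::-1])
print(s["eef_pos"],s["time"]); cam=P(w,s)
np.savez("w1.npz",K=cam[0],R=cam[1],t=cam[2])
for q in ["gauge","stand","start_bar","end_ring"]: print(q,[(np.round(r["point"],1).tolist(),round(r["conf"],2)) for r in recognise(w,q)[:2]])
print(proj([[.525,.305,.07],[.525,.305,.134]],*cam))
```

```text
[0.52642342 0.30354237 0.23935947] 2.15
gauge [([173.8, 257.0], 0.65)]
stand [([152.0, 256.5], 0.81)]
start_bar [([268.9, 43.6], 0.58)]
end_ring [([273.1, 41.9], 0.85)]
[[255.16172341 171.27316817]
 [255.10931884 187.58208414]]
```

View pics/wrist1.png

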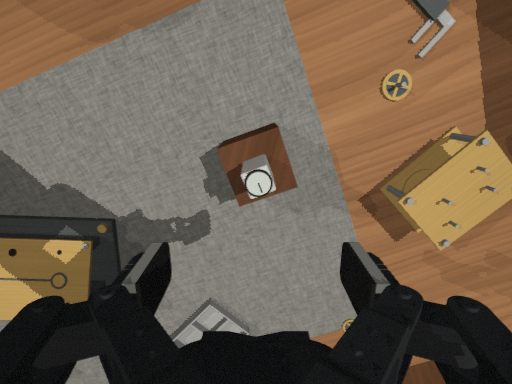

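The wrist view shows the dial at (258,183) on the stand, and the plate's line and ring at lower left (ring ~(59,281)). I'll zoom in for the yaw.

Run:
```python
from h import *
im=cv2.imread("pics/wrist1.png"); a=cv2.resize(im[115:215,205:305],None,fx=6,fy=6,interpolation=cv2.INTER_CUBIC)
cv2.imwrite("pics/z2.png",a)
```

```text
(no output)
```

View pics/z2.png

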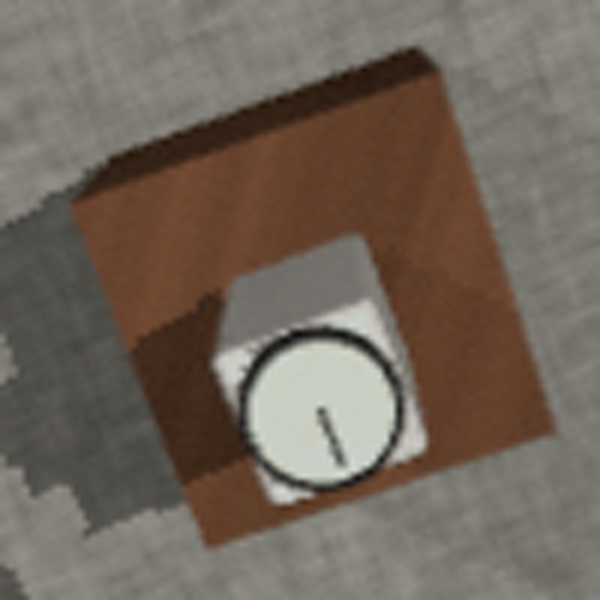

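Run:
```python
from h import *
w=np.load("w1.npz"); w=(w["K"],w["R"],w["t"]); C=cams(); sd=P(C["side"]); sc=P(C["scene"])
np.savez("cams.npz",**{f"{n}{i}":x for n,p in (("side",sd),("scene",sc)) for i,x in enumerate(p)})
cr=lambda p:(205+(p[0]-.5)/6+0,115+(p[1]-.5)/6)
top=[(215,357),(372,300),(427,452),(272,505)]; st=[(75,203),(438,72),(553,433),(208,548)]
for n,pts,z in (("barrel",top,.13),("stand",st,.07)):
    X=np.array([onplane(cr(p),*w,z) for p in pts]); print(n,X.mean(0).round(4),[np.round((np.linalg.norm(X[(i+1)%4]-X[i]),np.degrees(np.arctan2(*(X[(i+1)%4]-X[i])[[1,0]]))),4).tolist() for i in range(4)])
print("dial",tri([(cr((322,408)),*w),((228.4,274),*sd)]))
s2=lambda p:(195+(p[0]-450)/5,260+p[1]/5)
# stand corners seen in both: match nearest
X=np.array([onplane(cr(p),*w,.07) for p in st]); print(proj(X,*sd).round(1), [s2(p) for p in ((510,200),(657,257),(727,128))])
T=get_state()["tcp_rot"]; print("tool y yaw",np.degrees(np.arctan2(*Ro.from_quat(T).as_matrix()[[1,0],1])),get_state()["eef_pos"],get_state()["time"])
# plate
print("ring",tri([((59,281),*w),((257.4,203),*sd)]))
```

```text
barrel [0.5226 0.3092 0.13  ] [[0.0247, 89.2994], [0.0248, -0.8838], [0.0249, -91.2609], [0.0246, 178.7555]]
stand [0.5229 0.3091 0.07  ] [[0.0684, 88.5525], [0.0697, -1.8634], [0.0684, -91.6515], [0.0694, 178.085]]
dial (array([0.52075836, 0.30952683, 0.13611821]), [np.float64(0.0007673950725768779), np.float64(0.0007673950725768137)])
[[249.1 286.2]
 [235.9 311.6]
 [205.7 299.6]
 [220.2 275.4]] [(207.0, 300.0), (236.4, 311.4), (250.4, 285.6)]
tool y yaw 69.33245970774227 [0.52287974 0.30768604 0.23872609] 2.5
ring (array([0.53074978, 0.12504383, 0.16936941]), [np.float64(0.0017248769392052593), np.float64(0.0017248769392050327)])
```

Run:
```python
from h import *
w=np.load("w1.npz"); w=(w["K"],w["R"],w["t"]); c=np.load("cams.npz"); sd=[c[f"side{i}"] for i in range(3)]
print(onplane((59,281),*w,.058),onplane((257.4,203),*sd,.058),onplane((278.4,188.4),*sd,.058))
print(proj([[.56,-.027,.058]],*sd),proj([[.56,-.027,.058],[.58,.02,.058],[.54,.02,.058]],*w), -w[1].T@w[2])
```

```text
[0.57183633 0.01647869 0.058     ] [0.56862595 0.01346381 0.058     ] [ 0.53638288 -0.06331129  0.058     ]
[[265.75092614 194.36258901]] [[ 24.9968587  284.06063748]
 [ 64.77964623 285.25617415]
 [ 47.63102306 259.63207501]] [0.4577989  0.33112429 0.38132745]
```

Request:
arm_command(steps=[{"translation": [0.0017,0.0012,0],"twist": [0,0,-0.327],"fingers": 1},{"translation": [0.0017,0.0012,0.05],"twist": [0,0,-0.327],"fingers": 1},{"translation": [0.0017,0.0012,0.12],"twist": [0,0,-0.327],"fingers": 1},{"translation": [0.0017,0.0012,0.12],"twist": [0,0,-0.327],"fingers": 1},{"translation": [0.0017,0.0012,0.12],"twist": [0,0,-0.327],"fingers": 1}])

```text
time: 3.12
eef_pos: [0.5235, 0.3087, 0.1506]
tcp_rot: [0.01, 1.0, 0.0, 0.001]
contact_force: [0.6, -0.1, 0.1]
opening: 1.0
finger_force: 0.0
```

Run:
```python
from h import *
s=get_state(); w=read_camera("wrist"); cv2.imwrite("pics/wrist2.png",w["pixels"][:,:,::-1])
M=Ro.from_quat(s["tcp_rot"]).as_matrix()
print(s["eef_pos"],s["time"],s["qpos"].round(3),np.degrees(np.arctan2(M[1,1],M[0,1]))); cam=P(w,s); np.savez("w2.npz",K=cam[0],R=cam[1],t=cam[2])
```

```text
[0.52353423 0.30868529 0.15061605] 3.125 [ 0.366  0.217  1.815  0.     1.108 -1.185] 88.88198985941415
```

View pics/wrist2.png

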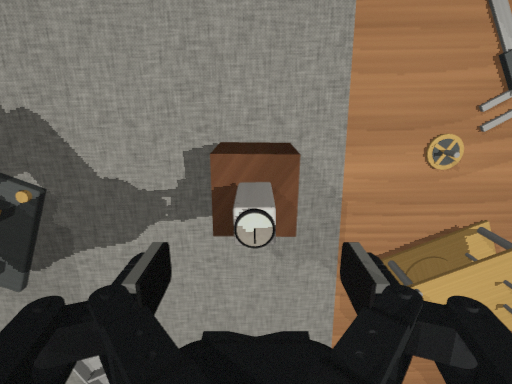

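Yaw is aligned: the barrel's edges are vertical in the image and the dial is at (255,229). I'll check the centring and plan the descent.

Run:
```python
from h import *
w=np.load("w2.npz"); w=(w["K"],w["R"],w["t"])
print(onplane((255.3,229),*w,.134), [onplane(p,*w,.07)[:2].round(4).tolist() for p in ((211,153),(300,155),(297,237),(213,236))])
plan([.522,.309,.081])
```

```text
[0.52178177 0.3095344  0.134     ] [[0.4864, 0.2761], [0.4892, 0.3447], [0.5588, 0.344], [0.5566, 0.2733]]
t 3.175 shift m [0.0025 0.     0.0706] scaled [0.0034 0.     0.0942] twist scaled [0. 0. 0.]
```

Request:
arm_command(steps=[{"translation": [0.0025,0,0.0945],"twist": [0,0,0],"fingers": 1},{"translation": [0.0025,0,0.0945],"twist": [0,0,0],"fingers": 1},{"translation": [0.0025,0,0.0945],"twist": [0,0,0],"fingers": 1},{"translation": [0.0025,0,0.0945],"twist": [0,0,0],"fingers": -1},{"translation": [0.0025,0,0.0945],"twist": [0,0,0],"fingers": -1}], grip_force=50)

```text
time: 3.8
eef_pos: [0.5225, 0.3084, 0.0804]
tcp_rot: [0.01, 1.0, 0.001, 0.002]
contact_force: [0.1, -0.1, -0.0]
opening: 0.602
finger_force: 0.0
```

Request:
arm_command(steps=[{"translation": [0,0,0],"twist": [0,0,0],"fingers": -1},{"translation": [0,0,0],"twist": [0,0,0],"fingers": -1},{"translation": [0,0,0],"twist": [0,0,0],"fingers": -1},{"translation": [0,0,0],"twist": [0,0,0],"fingers": -1}])

```text
time: 4.3
eef_pos: [0.5217, 0.3081, 0.079]
tcp_rot: [0.01, 1.0, 0.0, 0.001]
contact_force: [-1.1, -0.4, 5.7]
opening: 0.297
finger_force: 49.6
```

Run:
```python
from h import *
s=get_state(); print(s)
```

```text
{'time': 4.3, 'qpos': array([ 3.66185729e-01,  3.03037046e-01,  1.85599963e+00, -7.97589680e-06,
        9.81124555e-01, -1.18427758e+00]), 'dq': array([ 0.00078627, -0.00215841, -0.00093106, -0.00180289, -0.00142055,
        0.00077723]), 'joint_efforts': array([-1.39969499e-01, -3.39165759e+01, -2.30421066e+01, -7.90592807e-03,
       -2.19352199e-01, -3.20983017e-03]), 'eef_pos': array([0.52166441, 0.30811161, 0.07899815]), 'tcp_rot': array([1.01641153e-02, 9.99948088e-01, 2.59961633e-04, 6.66838245e-04]), 'contact_force': array([-1.1448793 , -0.3802039 ,  5.69145761]), 'wrist_torque': array([-0.03996058,  0.18323091, -0.0166998 ]), 'finger_force': 49.5773845911026, 'opening': 0.2974838263906215}
```

Request:
arm_command(steps=[{"translation": [0,0,-0.08],"twist": [0,0,0],"fingers": -1},{"translation": [0,0,-0.16],"twist": [0,0,0],"fingers": -1},{"translation": [0,0,-0.22],"twist": [0,0,0],"fingers": -1},{"translation": [0,0,-0.22],"twist": [0,0,0],"fingers": -1}])

```text
time: 4.8
eef_pos: [0.5229, 0.3086, 0.2472]
tcp_rot: [0.01, 1.0, 0.002, 0.004]
contact_force: [1.3, -0.1, -2.3]
opening: 0.301
finger_force: 51.2
```

Run:
```python
from h import *
plan([.61,.11,.25])
plan([.62,.0,.25])
```

```text
t 4.8 shift m [-0.0911 -0.1968 -0.0027] scaled [-0.1215 -0.2624 -0.0036] twist scaled [0. 0. 0.]
t 4.8 shift m [-0.1034 -0.3066 -0.003 ] scaled [-0.1378 -0.4088 -0.0039] twist scaled [0. 0. 0.]
```

Request:
arm_command(steps=[{"translation": [-0.12,-0.26,0],"twist": [0,0,0],"fingers": -1},{"translation": [-0.12,-0.26,0],"twist": [0,0,0],"fingers": -1},{"translation": [-0.12,-0.26,0],"twist": [0,0,0],"fingers": -1},{"translation": [-0.12,-0.26,0],"twist": [0,0,0],"fingers": -1},{"translation": [-0.12,-0.26,0],"twist": [0,0,0],"fingers": -1}])

```text
time: 5.42
eef_pos: [0.6062, 0.1089, 0.2389]
tcp_rot: [0.012, 1.0, -0.0, -0.003]
contact_force: [0.4, 0.4, -2.4]
opening: 0.295
finger_force: 51.1
```

```bash
cat >> h.py <<'E'
def shot(k,name="wrist"):
    s=get_state(); w=read_camera(name); cv2.imwrite(f"pics/{k}.png",w["pixels"][:,:,::-1]); c=P(w,s)
    np.savez(k+".npz",K=c[0],R=c[1],t=c[2],p=s["eef_pos"],q=s["tcp_rot"]); return s,w,c
def load(k):
    w=np.load(k+".npz"); return w["K"],w["R"],w["t"]
E
python3 - <<'E'
from h import *
s,w,c=shot("w3"); print(s["time"],s["eef_pos"],s["contact_force"],s["dq"].round(3))
for q in ["gauge_tip","start_bar","end_ring"]: print(q,[(np.round(r["point"],1).tolist(),round(r["conf"],2)) for r in recognise(w,q)[:2]])
plan([.62,.0,.25])
s,w,c=shot("sd3","side")
E
```

```text
5.425 [0.60617422 0.1089195  0.23886192] [ 0.39164545  0.3867259  -2.396868  ] [ 0.049 -0.018  0.006  0.023  0.013  0.011]
gauge_tip [([129.3, 130.3], 0.69)]
start_bar [([125.9, 132.5], 0.63)]
end_ring [([129.2, 133.8], 0.86)]
t 5.625 shift m [-0.0161 -0.1119 -0.0087] scaled [-0.0215 -0.1492 -0.0116] twist scaled [0. 0. 0.]
```

View pics/w3.png

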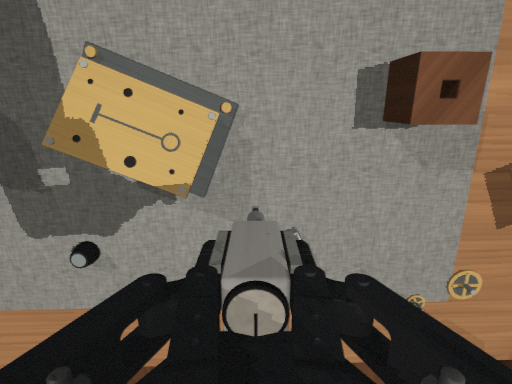

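The wrist view shows the gauge held straight with its tip at (256,212). On the plate the bar is at (96,113) and the ring at (170,142). I'll take a second wrist view from another place.

Request:
arm_command(steps=[{"translation": [-0.02,-0.14,-0.01],"twist": [0,0,0],"fingers": -1},{"translation": [-0.02,-0.14,-0.01],"twist": [0,0,0],"fingers": -1},{"translation": [-0.02,-0.14,-0.01],"twist": [0,0,0],"fingers": -1},{"translation": [-0.02,-0.14,-0.01],"twist": [0,0,0],"fingers": -1}])

```text
time: 6.18
eef_pos: [0.6196, 0.007, 0.2503]
tcp_rot: [0.01, 1.0, 0.0, -0.0]
contact_force: [0.3, -0.2, -2.1]
opening: 0.301
finger_force: 51.1
```

```bash
cat > fit.py <<'E'
from h import *
from scipy.optimize import least_squares, minimize
a=np.linspace(0,2*np.pi,60)
pts=np.vstack([np.c_[0*a,np.linspace(-42,42-9,60),0*a],np.c_[np.linspace(-10,10,60),-42+0*a,0*a],np.c_[9.15*np.cos(a),42+9.15*np.sin(a),0*a]])/1000
def plateR(yaw,tilt): # x up the slope, normal leans to the robot
    return (Ro.from_euler("z",yaw)*Ro.from_euler("y",-tilt)).as_matrix()
def dt(k,c,rot0):
    im=cv2.imread(f"pics/{k}.png"); g=im.astype(float)
    uv=proj(pts@plateR(rot0[2],np.radians(20)).T+[rot0[0],rot0[1],.058],*c)
    x0,y0=(uv.min(0)-8).astype(int); x1,y1=(uv.max(0)+8).astype(int)
    x0,y0=max(x0,0),max(y0,0)
    roi=cv2.cvtColor(im[y0:y1,x0:x1],cv2.COLOR_BGR2GRAY).astype(np.float32)
    dark=cv2.medianBlur(roi.astype(np.uint8),15).astype(np.float32)-roi
    I=np.zeros(im.shape[:2],np.float32); I[y0:y1,x0:x1]=np.clip(dark,0,60)
    return cv2.GaussianBlur(I,(0,0),1.2)
E
python3 - <<'E'
from fit import *
s,w,c=shot("w4"); print(s["time"],s["eef_pos"],s["dq"].round(3))
V=[("w3",load("w3")),("w4",c)]
g0=[.553,-.025,np.radians(-22.8)]
D=[dt(k,cc,g0) for k,cc in V]
def f(p,views,tz):
    z,t=(p[3],np.radians(20)) if tz else (.058,np.radians(20))
    r=0
    for (k,cc),I in [(V[i],D[i]) for i in views]:
        uv=proj(pts@plateR(p[2],t).T+[p[0],p[1],z],*cc).astype(np.float32)
        r-=cv2.remap(I,uv[None,:,0],uv[None,:,1],cv2.INTER_LINEAR).mean()
    return r
from scipy.optimize import differential_evolution as de
for views in ([0],[1],[0,1]):
    b=[(.535,.57),(-.045,-.005),(-.55,-.25)]
    r=de(f,b,args=(views,False),seed=1,tol=1e-7); print(views,r.x[:2].round(4),np.degrees(r.x[2]).round(2),r.fun)
r=de(f,b+[(.04,.075)],args=([0,1],True),seed=1,tol=1e-7); print("z free",r.x.round(4),np.degrees(r.x[2]),r.fun)
for k,cc in V:
    M=plateR(r.x[2],np.radians(20)); print(k,proj(np.array([[0,-.042,0],[0,.042,0]])@M.T+[*r.x[:2],r.x[3]],*cc))
E
```

```text
6.175 [0.61961053 0.00697222 0.25025621] [ 0.016 -0.001  0.002 -0.002  0.002 -0.002]
[0] [ 0.554  -0.0223] -23.04 -45.753543853759766
[1] [ 0.5539 -0.0224] -22.92 -45.16714096069336
[0, 1] [ 0.554  -0.0224] -22.99 -90.89619445800781
z free [ 0.554  -0.0225 -0.4017  0.0577] -23.018378404682643 -90.92481994628906
w3 [[ 95.37677418 112.74971055]
 [170.21267962 141.78914632]]
w4 [[190.96511609  96.23333238]
 [261.86382441 125.53984954]]
```

View pics/w4.png

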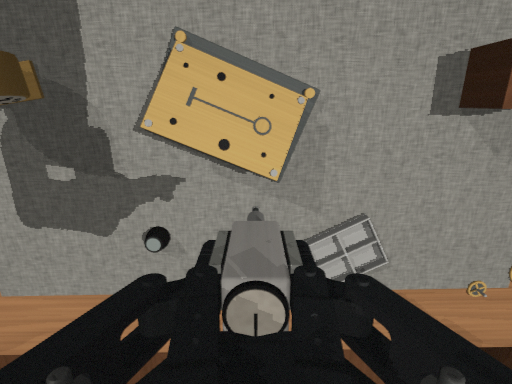

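The plate fit agrees between the two views to 0.1 mm: centre (0.554, -0.022, 0.058), yaw -23°. Next I measure the tip in the tool frame and plan the hover.

```bash
cat >> h.py <<'E'
PC=np.array([.554,-.0224,.058])
PR=(Ro.from_euler("z",np.radians(-23.0))*Ro.from_euler("y",-np.radians(20)))
PM=PR.as_matrix()
def toolR():  # square orientation, minimal turn from the upright grasp
    R0=Ro.from_quat([.0102,.99995,0,0]); z0=R0.as_matrix()[:,2]; z1=-PM[:,2]
    ax=np.cross(z0,z1); ang=np.arcsin(np.linalg.norm(ax)); return Ro.from_rotvec(ax/np.linalg.norm(ax)*ang)*R0
TIP=np.array([0,0,.066])
def tcp_for(y,depth,x=0.): # tip at plate (x,y), plunger in by depth
    return PC+PM@np.array([x,y,-depth])-toolR().apply(TIP)
def where():  # free-tip position in plate frame (z=-plunger), tilt deg
    s=get_state(); R=Ro.from_quat(s["tcp_rot"]); X=np.array(s["eef_pos"])+R.apply(TIP)
    z=R.as_matrix()[:,2]; print("t",s["time"],"plate mm",(1000*PM.T@(X-PC)).round(2),"square err deg",np.degrees(PM.T@z)[:2].round(2),"F plate",(PM.T@s["contact_force"]).round(2),"dq",np.abs(s["dq"]).max().round(3),"q",s["qpos"].round(2))
E
python3 - <<'E'
from h import *
s=np.load("w4.npz"); c=load("w4"); im=cv2.imread("pics/w4.png",0)
R=Ro.from_quat(s["q"])
for x in(-.002,0,.002): print(x,proj(s["p"]+R.apply([[x,0,.066],[x,0,.063],[x,0,.06],[x,0,.044],[x,0,.009]]),*c).round(1).tolist())
print(im[200:226,250:264])
plan(tcp_for(-.042,-.03),toolR()); print(tcp_for(-.042,-.03),tcp_for(.042,.008))
E
```

```text
-0.002 [[254.3, 206.7], [254.3, 208.0], [254.2, 209.4], [254.1, 217.6], [253.9, 240.6]]
0 [[254.3, 204.2], [254.3, 205.5], [254.2, 206.9], [254.1, 214.9], [253.9, 237.4]]
0.002 [[254.3, 201.7], [254.3, 203.0], [254.2, 204.3], [254.1, 212.1], [253.9, 234.2]]
[[127 129 131 134 134 128 129 126 127 125 125 126 123 124]
 [127 126 128 129 129 124 125 124 123 126 128 129 129 129]
 [128 125 128 127 126 117 119 118 119 120 123 127 128 130]
 [127 126 129 126 124 117 121 118 118 119 122 127 131 131]
 [127 131 133 129 123 120 123 120 120 120 125 128 132 135]
 [126 127 130 124 122 116 120 119 116 117 121 126 131 132]
 [129 132 125 108 104  95 104 103 112 119 123 127 129 132]
 [133 129 105  90 100  71  87 103 109 108 124 126 127 130]
 [131 126  89  65  39  36  44  58  99 122 129 131 131 134]
 [132 125  82  41  37  43  43  44  81 129 126 129 130 131]
 [130 124  77  46  48  58  54  53  80 123 129 132 130 130]
 [129 121  81  72  78  82  81  80  82 109 125 130 130 127]
 [ 96  77  75  73  78  79  81  80  85  88  99 118 123 126]
 [ 77  75  76  75  79  78  82  84  85  89  90  94 109 122]
 [ 75  75  78  7
[... 179 characters left out ...]
 76  72  69  68  71  87  89  90  89  99]
 [ 76  73  76  76  75  75  69  68  67  73  86  91  92  96]
 [ 75  78  75  76  77  74  70  67  66  67  71  88  91  94]
 [ 78  80  79  80  80  80  78  75  75  72  72  79  93  98]
 [105 104 104 107 108 109 108 106 108 105 108 109 110 109]
 [105 106 105 107 109 109 108 109 107 107 109 108 108 110]
 [102 105 107 107 107 105 109 107 108 107 109 110 109 109]
 [106 105 107 106 107 106 108 108 109 108 108 108 109 109]
 [103 104 107 106 107 107 106 106 107 108 108 109 108 109]]
t 6.225 shift m [ 0.1111 -0.0578  0.102 ] scaled [ 0.1481 -0.077   0.136 ] twist scaled [ 0.1249 -0.3098  0.0015]
[ 0.5073655  -0.04823196  0.14821049] [0.5521505  0.0240122  0.11250217]
```

Request:
arm_command(steps=[{"translation": [0.05,-0.026,0.03],"twist": [0.0417,-0.1033,0.0005],"fingers": -1},{"translation": [0.1,-0.051,0.07],"twist": [0.0833,-0.2065,0.001],"fingers": -1},{"translation": [0.1481,-0.077,0.136],"twist": [0.1249,-0.3098,0.0015],"fingers": -1},{"translation": [0.1481,-0.077,0.136],"twist": [0.1249,-0.3098,0.0015],"fingers": -1},{"translation": [0.1481,-0.077,0.136],"twist": [0.1249,-0.3098,0.0015],"fingers": -1}])

```text
time: 6.85
eef_pos: [0.5062, -0.0482, 0.147]
tcp_rot: [0.01, 0.985, -0.066, 0.16]
contact_force: [1.5, 0.4, -1.0]
opening: 0.297
finger_force: 51.1
```

Run:
```python
from h import *
where(); s,w,c=shot("w5"); shot("sd5","side"); shot("sc5","scene"); where()
s=get_state(); R=Ro.from_quat(s["tcp_rot"])
X=np.array(s["eef_pos"])+R.apply([[0,0,.066],[0,0,.044],[0,0,.009],[0,0,-.051]])
a=[]
for k in ("sd5","sc5"):
    uv=proj(X,*load(k)); print(k,uv.round(1).tolist()); u,v=uv[0].astype(int)
    im=cv2.imread(f"pics/{k}.png"); a.append(cv2.resize(im[v-60:v+20,u-40:u+10+0] if 0 else im[v-55:v+20,u-35:u+35],None,fx=4 ,fy=4,interpolation=cv2.INTER_CUBIC))
im=cv2.imread("pics/w5.png"); b=cv2.resize(im[190:350,200:310],None,fx=2.2,fy=1.875,interpolation=cv2.INTER_CUBIC)
cv2.imwrite("pics/z3.png",np.hstack(a+[b])[:, :800]); print(b.shape)
print(proj(X,*c).round(1).tolist()); print(cv2.imread("pics/w5.png",0)[203:216,248:264])
```

```text
t 6.85 plate mm [ -1.48 -42.45  29.23] square err deg [-0.07 -0.02] F plate [ 0.8   0.91 -1.35] dq 0.157 q [-0.27 -0.17  2.25 -0.07  0.72 -1.78]
t 7.0 plate mm [  6.17 -41.96  32.73] square err deg [0.46 0.03] F plate [-0.63 -0.56 -2.23] dq 0.008 q [-0.27 -0.17  2.24 -0.07  0.72 -1.78]
sd5 [[279.9, 180.6], [282.6, 176.0], [286.9, 168.3], [295.0, 154.4]]
sc5 [[229.9, 162.0], [230.5, 153.3], [231.4, 139.3], [233.1, 114.5]]
(300, 242, 3)
[[250.9, 215.1], [250.5, 226.8], [249.6, 251.4], [247.0, 329.8]]
[[112  92  91  94  92 102 140 172 174 172 174 175 174 173 175 174]
 [ 98  93  94  94  94 121 166 174 175 171 172 174 174 173 173 173]
 [127 112 104  97 100 138 173 170 170 171 173 173 172 173 174 175]
 [176 173 154 123 106 127 121  83  87 113 155 177 175 173 172 172]
 [177 176 176 167 120  86  85  68  75  80 117 174 178 177 176 175]
 [176 177 179 167 104  63  38  36  36  48  98 152 176 177 177 177]
 [175 175 176 165  88  43  39  41  37  33  75 143 175 175 176 178]
 [174 174 173 163  88  44  47  47  46  38  72 142 177 174 174 174]
 [175 174 169 157 102  72  77  74  70  67  74 129 172 175 177 176]
 [175 164 119  79  75  77  77  75  70  70  66  64  97 155 175 177]
 [164 118  78  79  76  77  76  76  71  69  67  66  64  87 141 175]
 [140  80  79  76  77  76  76  75  72  67  66  65  66  65  89 145]
 [ 98  80  79  80  77  77  76  74  70  68  68  65  65  65  77 131]]
```

View pics/z3.png

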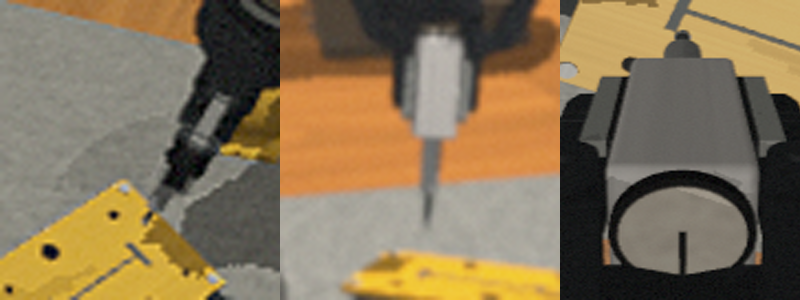

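The wrist crop shows the gauge straight in the pads. The arm was still settling in that shot, so I'll measure again now it is static.

Run:
```python
from h import *
where(); s,w,c=shot("w6"); where()
R=Ro.from_quat(s["tcp_rot"])
L=[[0,0,.063],[6e-3,0,.044],[-0.0,6e-3,.044],[0,-6e-3,.044],[13e-3,0,.009],[13e-3,0,-.051],[0,0,-.055],[0,12e-3,-.055],[12e-3,0,-.055],[-12e-3,0,-.055]]
for l,uv in zip(L,proj(np.array(s["eef_pos"])+R.apply(L),*c)): print(l,uv.round(1))
g=cv2.imread("pics/w6.png",0); print(g[200:222,246:266]); print("col256 rows 215..360 step2",g[215:360:2,250].tolist())
plan(tcp_for(-.042,-.03),toolR())
```

```text
t 7.0 plate mm [  6.17 -41.96  32.73] square err deg [0.46 0.03] F plate [-0.63 -0.56 -2.23] dq 0.008 q [-0.27 -0.17  2.24 -0.07  0.72 -1.78]
t 7.05 plate mm [  6.04 -42.1   32.61] square err deg [0.44 0.02] F plate [-1.16  0.03 -3.04] dq 0.01 q [-0.27 -0.17  2.24 -0.07  0.72 -1.78]
[0, 0, 0.063] [254.  205.8]
[0.006, 0, 0.044] [253.9 207. ]
[-0.0, 0.006, 0.044] [262.6 215.2]
[0, -0.006, 0.044] [245.2 215.2]
[0.013, 0, 0.009] [253.6 216.6]
[0.013, 0, -0.051] [252.7 279. ]
[0, 0, -0.055] [252.6 316.7]
[0, 0.012, -0.055] [285.9 316.8]
[0.012, 0, -0.055] [252.6 288.1]
[-0.012, 0, -0.055] [252.7 343.5]
[[175 174 173 173 172 174 173 174 175 175 177 177 177 176 177 176 175 173
  171 174]
 [175 175 175 175 176 174 172 173 174 174 174 176 177 175 177 177 176 176
  175 173]
 [173 174 174 175 176 175 175 174 173 174 173 173 175 174 176 177 177 176
  176 176]
 [173 173 173 173 174 174 175 176 176 175 174 173 173 172 173 175 176 176
  178 178]
 [172 172 172 174 174 173 174 173 175 175 176 175 175 173 173 173 174 174
  176 175]
 [173 173 173 172 171 174 172 171 169 167 167 169 174 176 174 175 174
[... 1125 characters left out ...]
1 103  81  78  77  77  77  74  75  73  71  68  65  64  63  63  63  78
  134 171]
 [154 100  81  81  82  79  80  81  80  75  77  71  70  70  70  69  67  81
  127 167]
 [ 99  95  96  94  92  98  97  99  98  97  99  98  98  97  98  97  97  98
   97  96]]
col256 rows 215..360 step2 [80, 79, 77, 92, 94, 95, 97, 96, 97, 95, 96, 98, 96, 95, 97, 97, 97, 98, 96, 98, 98, 98, 98, 99, 98, 98, 99, 97, 98, 99, 99, 108, 126, 8, 3, 8, 17, 45, 129, 128, 126, 123, 124, 124, 128, 128, 129, 129, 127, 126, 124, 119, 121, 119, 122, 126, 129, 130, 129, 128, 103, 14, 14, 17, 17, 17, 23, 19, 20, 18, 12, 16, 15]
t 7.05 shift m [0.0051 0.0022 0.0026] scaled [0.0068 0.0029 0.0034] twist scaled [-0.0024  0.0068 -0.0007]
```

Run:
```python
from h import *
for k,cols in (("wrist2",(248,262)),("w6",(248,262))):
    g=cv2.imread(f"pics/{k}.png",0).astype(int)
    for c in cols: print(k,c,"row170:" if k=="wrist2" else "row205:",(g[135:255,c] if k=="wrist2" else g[205:290,c]).tolist())
c=load("w2")
G=np.array([.522,.309])
P3=lambda dx,z:[G[0]+dx,G[1],z]
for n,X in (("barrel low back",P3(-.013,.07)),("barrel top back",P3(-.013,.13)),("dial ctr",P3(0,.134)),("dial back",P3(-.012,.134)),("dial front",P3(.012,.134)),("stand top back",[.5229-.035,.309,.07]),("stand top front",[.5229+.035,.309,.07]),("stand bot back",[.5229-.035,.309,0.0])): print(n,proj([X],*c).round(1))
shot("sd6","side"); shot("sc6","scene"); where()
```

```text
wrist2 248 row170: [128, 127, 130, 135, 132, 125, 123, 81, 36, 35, 39, 41, 39, 38, 38, 40, 39, 38, 44, 66, 77, 77, 75, 76, 74, 76, 76, 75, 77, 75, 78, 81, 79, 82, 80, 80, 81, 78, 78, 77, 75, 75, 75, 75, 75, 76, 77, 96, 110, 108, 111, 110, 112, 110, 113, 108, 110, 110, 112, 110, 112, 111, 114, 113, 114, 113, 113, 114, 113, 113, 112, 116, 141, 127, 75, 16, 24, 33, 78, 170, 204, 205, 205, 205, 204, 204, 206, 205, 204, 205, 205, 204, 204, 205, 204, 206, 199, 142, 142, 142, 143, 144, 148, 147, 149, 149, 147, 146, 145, 137, 71, 26, 76, 139, 137, 135, 133, 130, 128, 128]
wrist2 262 row170: [128, 129, 130, 136, 143, 129, 125, 85, 37, 34, 38, 38, 37, 36, 40, 35, 38, 41, 46, 69, 76, 78, 75, 74, 74, 75, 76, 74, 76, 74, 72, 69, 73, 72, 73, 70, 71, 72, 69, 70, 69, 71, 73, 70, 72, 71, 78, 103, 113, 113, 115, 114, 112, 113, 113, 113, 112, 114, 114, 114, 115, 114, 113, 114, 115, 114, 114, 114, 114, 114, 113, 121, 157, 187, 187, 33, 20, 29, 35, 102, 196, 205, 205, 205, 205, 205, 206, 205, 205, 205, 205, 206, 199, 142, 143, 142, 145, 145, 144, 145, 147, 147, 146, 145, 145, 147, 149, 149, 145, 128, 19,
[... 471 characters left out ...]
, 139, 92, 73, 66, 66, 62, 63, 67, 97, 98, 99, 100, 96, 98, 98, 98, 100, 98, 98, 98, 99, 97, 97, 97, 97, 98, 99, 98, 96, 98, 98, 96, 99, 98, 101, 97, 99, 98, 99, 99, 99, 98, 99, 97, 100, 98, 101, 97, 98, 99, 99, 99, 99, 98, 98, 99, 98, 99, 97, 97, 97, 98, 97, 101, 106, 114, 122, 121, 33, 16, 9, 11, 11, 18, 22, 15, 34]
barrel low back [[254.3 180.6]]
barrel top back [[254.  206.5]]
dial ctr [[254.4 229.4]]
dial back [[254.  210.5]]
dial front [[254.8 247.5]]
stand top back [[253.8 154.1]]
stand top front [[255.4 236.7]]
stand bot back [[254.1 142.2]]
t 7.15 plate mm [  4.51 -42.52  31.7 ] square err deg [ 0.3  -0.01] F plate [-0.81 -0.41 -1.93] dq 0.023 q [-0.27 -0.17  2.24 -0.07  0.72 -1.78]
```

```bash
cat > gf.py <<'E'
from h import *
from scipy.optimize import least_squares
T=np.array(read_camera("wrist")["T_tool_cam"]); K=load("w6")[0]; M=np.linalg.inv(T); R,t=M[:3,:3],M[:3,3]
a=np.linspace(0,2*np.pi,90)
def model(p):
    x,y,th,e=p; Rg=Ro.from_euler("y",th)  # gauge pivot at tool (x,y,.009+e), gauge down = +z tool
    f=lambda L:proj(Rg.apply(np.atleast_2d(L))+[x,y,.009+e],K,R,t)
    stem=f(np.c_[.006*np.cos(a),.006*np.sin(a),0*a+.035])
    ballc=Rg.apply([[0,0,.054]])+[x,y,.009+e]; bc=proj(ballc,K,R,t)[0]; r=.003*K[0][0]/(R@ballc[0]+t)[2]
    return np.array([f([.013,0,0])[0,1],f([.013,0,-.06])[0,1],stem[:,1].min(),bc[1]-r,bc[0],stem[:,0].mean()])
obs=np.array([220.7,277.2,211.4,206.3,255.2,255.2])-0.0
for fe in (1,0):
    fun=lambda p:np.r_[model([p[0],p[1],p[2],p[3]*fe])-obs, p[3]/.001*.3]
    r=least_squares(fun,[0,0,0,0],x_scale=[1e-3,1e-3,1e-2,1e-3]); p=r.x; print("x,y,e mm",p[[0,1,3]]*1e3,"tilt deg",np.degrees(p[2]),"res",r.fun.round(2))
    print("axis tool",Ro.from_euler("y",p[2]).apply([0,0,1]).round(4),"tip",(Ro.from_euler("y",p[2]).apply([0,0,.057])+[p[0],p[1],.009+p[3]*fe]).round(4))
E
python3 gf.py; python3 -c "
from h import *
where()"
```

```text
x,y,e mm [-2.68170352  0.89006828  1.43397726] tilt deg -1.9432660005806315 res [-0.88  0.29  0.05  0.55  0.   -0.    0.43]
axis tool [-0.0339  0.      0.9994] tip [-0.0046  0.0009  0.0674]
x,y,e mm [-2.01935974  0.8900669   0.        ] tilt deg -2.1629494903671582 res [-1.02  0.33  0.07  0.64  0.   -0.    0.  ]
axis tool [-0.0377  0.      0.9993] tip [-0.0042  0.0009  0.066 ]
t 7.2 plate mm [  3.65 -42.7   31.24] square err deg [ 0.23 -0.02] F plate [-1.16  0.48 -2.15] dq 0.021 q [-0.27 -0.17  2.24 -0.07  0.72 -1.78]
```

Request:
arm_command(steps=[{"translation": [0,0,0],"twist": [0,0,0],"fingers": -1},{"translation": [0,0,0],"twist": [0,0,0],"fingers": -1},{"translation": [0,0,0],"twist": [0,0,0],"fingers": -1},{"translation": [0,0,0],"twist": [0,0,0],"fingers": -1},{"translation": [0,0,0],"twist": [0,0,0],"fingers": -1}])

```text
time: 7.82
eef_pos: [0.5076, -0.0497, 0.1484]
tcp_rot: [0.011, 0.985, -0.067, 0.161]
contact_force: [0.3, -0.6, -2.1]
opening: 0.298
finger_force: 51.1
```

```bash
python3 - <<'E'
from h import *
where()
E
cat >> h.py <<'E'
TIP=np.array([-.0042,.0009,.066]); AX=np.array([-.0244,0,.9997])
def toolR():
    R0=Ro.from_quat([.0102,.99995,0,0]); z0=R0.apply(AX); z1=-PM[:,2]
    ax=np.cross(z0,z1); ang=np.arcsin(np.linalg.norm(ax)); return Ro.from_rotvec(ax/np.linalg.norm(ax)*ang)*R0
def where():
    s=get_state(); R=Ro.from_quat(s["tcp_rot"]); X=np.array(s["eef_pos"])+R.apply(TIP)
    z=R.apply(AX); print("t",round(s["time"],3),"plate mm",(1000*PM.T@(X-PC)).round(2),"square err deg",np.degrees(PM.T@z)[:2].round(2),"F plate",(PM.T@s["contact_force"]).round(2),"dq",np.abs(s["dq"]).max().round(3))
E
python3 - <<'E'
from h import *
where(); plan(tcp_for(-.042,-.012),toolR())
E
```

```text
t 7.825 plate mm [  0.88 -43.35  29.87] square err deg [ 0.04 -0.06] F plate [-0.23 -0.44 -2.18] dq 0.002 q [-0.27 -0.17  2.24 -0.07  0.72 -1.78]
t 7.825 plate mm [  4.45 -40.95  29.87] square err deg [1.33 0.46] F plate [-0.23 -0.44 -2.18] dq 0.002
t 7.825 shift m [0.0029 0.0006 0.0178] scaled [0.0039 0.0008 0.0237] twist scaled [-0.0012  0.0235  0.0001]
```

Request:
arm_command(steps=[{"translation": [0.002,0.0004,0.012],"twist": [-0.0006,0.012,0],"fingers": -1},{"translation": [0.0039,0.0008,0.0237],"twist": [-0.0012,0.0235,0],"fingers": -1},{"translation": [0.0039,0.0008,0.0237],"twist": [-0.0012,0.0235,0],"fingers": -1},{"translation": [0.0039,0.0008,0.0237],"twist": [-0.0012,0.0235,0],"fingers": -1},{"translation": [0.0039,0.0008,0.0237],"twist": [-0.0012,0.0235,0],"fingers": -1}])

```text
time: 8.45
eef_pos: [0.5107, -0.0515, 0.131]
tcp_rot: [0.012, 0.987, -0.066, 0.149]
contact_force: [0.1, -0.6, -1.7]
opening: 0.299
finger_force: 51.1
```

Run:
```python
from fit import *
where(); s,w,c=shot("w7")
I=dt("w7",c,[*PC[:2],np.radians(-23)])
from scipy.optimize import differential_evolution as de
def f(p):
    uv=proj(pts[45*0:]@plateR(p[2],np.radians(20)).T+[p[0],p[1],.058],*c).astype(np.float32)
    return -cv2.remap(I,uv[None,:,0],uv[None,:,1],cv2.INTER_LINEAR).mean()
r=de(f,[(.535,.57),(-.045,-.005),(-.5,-.3)],seed=1,tol=1e-7); print("plate refit",r.x[:2].round(4),np.degrees(r.x[2]).round(2),r.fun)
# observed ball centre -> plate frame at free height h
R=Ro.from_quat(s["tcp_rot"]); C=np.array(s["eef_pos"])+R.apply(TIP-[0,0,.003]); print("ball pred px",proj([C],*c).round(1))
print("bar px",proj([PC+PM@[0,-.042,0],PC+PM@[-.011,-.042,0],PC+PM@[.011,-.042,0]],*c).round(1).tolist())
print(cv2.imread("pics/w7.png",0)[196:216,246:266])
plan(tcp_for(-.042,0.0),toolR())
```

```text
t 8.45 plate mm [  0.36 -41.93  12.25] square err deg [0.03 0.01] F plate [-0.28 -0.51 -1.7 ] dq 0.003
plate refit [ 0.5537 -0.0221] -23.63 -39.906246185302734
ball pred px [[255.2 211. ]]
bar px [[255.3, 204.2], [260.5, 192.0], [250.3, 216.2]]
[[114 112 113 135 178 177 177 179 178 166 113  96  96  96  95  95 122 166
  179 176]
 [113 114 111 133 172 174 179 179 171 137  95  96  93  94  95 105 144 178
  178 179]
 [111 113 111 112 111 132 175 178 167 105  95  94  95  95  95 122 166 179
  178 179]
 [109 109 111 110 112 112 135 177 163  88  94  96  96  95 104 145 178 178
  179 178]
 [111 109 109 110 109 111 135 173 146  95  95  95  95  94 120 167 178 179
  179 178]
 [111 109 111 109 109 109 132 163 113  95  95  95  96  96 130 177 178 178
  178 177]
 [125 125 126 125 124 123 133 143  97  96  93  94  94 101 143 179 178 178
  177 176]
 [175 175 176 176 176 176 166 112  96  94  95  95  95 115 160 177 178 179
  178 178]
 [176 175 174 175 175 177 161  96  94  96  95  93  95  93 114 159 173 177
  177 178]
 [177 177 175 175 174 165 119  93  94  94  94  92  95  97  97 102 128 157
  171 174]
 [175
[... 251 characters left out ...]
[174 173 175 170 141  94  81  39  40  39  36  33  76 145 175 174 175 172
  157 128]
 [175 176 173 163 103  93  85  47  53  54  45  41  77 144 178 177 175 174
  175 176]
 [178 178 177 161  96  90  82  72  79  77  71  68  78 131 169 175 177 175
  176 174]
 [177 178 172 144  86  78  80  79  80  75  72  68  68  67  97 153 173 177
  177 176]
 [175 177 164 103  80  81  81  77  80  77  74  67  66  66  64  85 137 173
  176 176]
 [175 170 140  83  76  79  79  76  79  75  74  71  65  66  65  63  88 143
  176 175]
 [177 163 101  81  79  80  79  79  79  77  74  68  69  68  65  66  69 120
  173 174]]
t 8.5 shift m [0.     0.     0.0123] scaled [0.     0.     0.0164] twist scaled [-0.0001  0.0006  0.0002]
```

Request:
arm_command(steps=[{"translation": [0,0,0.008],"twist": [0,0,0],"fingers": -1},{"translation": [0,0,0.015],"twist": [0,0,0],"fingers": -1},{"translation": [0,0,0.0205],"twist": [0,0,0],"fingers": -1},{"translation": [0,0,0.0205],"twist": [0,0,0],"fingers": -1},{"translation": [0,0,0.0205],"twist": [0,0,0],"fingers": -1}])

```text
time: 9.12
eef_pos: [0.515, -0.0535, 0.1163]
tcp_rot: [0.012, 0.987, -0.066, 0.148]
contact_force: [-0.9, 0.6, -0.1]
opening: 0.297
finger_force: 51.3
```

Run:
```python
from h import *
for i in range(3): where(); read_camera("wrist")
s,w,c=shot("w8"); print(cv2.imread("pics/w8.png",0)[198:222,246:266])
print("bar px",proj([PC+PM@[0,-.042,0]],*c).round(1).tolist())
```

```text
t 9.125 plate mm [ -0.32 -42.09  -3.22] square err deg [-0.01 -0.  ] F plate [-1.01  0.19  0.24] dq 0.004
t 9.175 plate mm [ -0.31 -42.08  -3.19] square err deg [-0.01  0.  ] F plate [-0.97 -0.24 -0.68] dq 0.002
t 9.225 plate mm [ -0.32 -42.1   -3.18] square err deg [-0.01  0.  ] F plate [-1.56 -0.9  -0.39] dq 0.003
[[111 113 113 113 113 113 113 117 127 128 126 109  72  82 130 153 154 175
  177 178]
 [114 112 113 114 111 113 114 137 178 178 172 141  97  96  96  95 102 131
  164 179]
 [113 113 115 114 113 114 112 138 178 180 169 112  94  95  96 100  96 107
  146 180]
 [114 115 114 115 114 113 114 138 180 177 163  97  96  95  98  96  99 123
  167 178]
 [113 112 114 113 115 114 117 136 175 171 125  97  96  96  96  96 105 145
  179 178]
 [113 114 113 115 113 112 113 113 138 168 114  97  95  97  97  96 122 169
  179 178]
 [113 114 113 114 114 113 113 113 128 149  96  94  95  94  97  99 133 179
  179 178]
 [113 113 114 112 113 113 113 112 114 114  95  94  97  97  97 112 155 179
  179 179]
 [111 112 113 113 112 112 112 109  97  94  93  94  95  94  95 124 170 180
  180 180]
 [111 110 110 110
[... 582 characters left out ...]
5 171 142  82  80  81  80  77  80  77  72  71  69  67  67  64  68  78
   90  89]
 [175 161 102  81  82  81  81  81  78  79  73  72  67  68  65  67  65  71
   88  90]
 [171 143  83  81  80  80  80  79  79  75  73  71  68  68  66  66  69  85
  106 116]
 [166 122  83  83  81  80  78  80  81  76  70  74  70  69  66  69  70  99
  145 162]
 [166 104  84  82  81  81  80  79  80  78  73  72  69  68  67  65  66  87
  144 177]
 [167 106  83  81  79  81  81  79  80  76  71  71  70  68  66  65  67  79
  137 177]
 [163 106  85  84  83  84  80  83  82  80  77  75  75  72  72  72  71  82
  133 173]
 [100  98  98  97 100  98 101 102 102  99  99 100  99 102 101 102 102 101
  101 101]]
bar px [[255.2, 211.4]]
```

Request:
arm_command(steps=[{"translation": [0,0,0.0025],"twist": [0,0,0],"fingers": -1},{"translation": [0,0,0.005],"twist": [0,0,0],"fingers": -1},{"translation": [0,0,0.0067],"twist": [0,0,0],"fingers": -1},{"translation": [0,0,0.0067],"twist": [0,0,0],"fingers": -1},{"translation": [0,0,0.0067],"twist": [0,0,0],"fingers": -1}])

```text
time: 9.95
eef_pos: [0.5166, -0.0542, 0.1115]
tcp_rot: [0.012, 0.987, -0.066, 0.149]
contact_force: [-0.8, 1.0, 0.0]
opening: 0.298
finger_force: 51.4
```

Run:
```python
from h import *
for i in range(4): where(); s,w,c=shot("w9")
where()
print(cv2.imread("pics/w9.png",0)[203:222,246:266])
print("bar px",proj([PC+PM@[0,-.042,0]],*c).round(1).tolist())
plan(tcp_for(-.042+.012,.008),toolR()); plan(tcp_for(-.042,.008),toolR())
```

```text
t 9.95 plate mm [ -0.27 -42.1   -8.26] square err deg [0.01 0.01] F plate [-1.03  0.66  0.38] dq 0.002
t 10.0 plate mm [ -0.29 -42.1   -8.24] square err deg [0.02 0.01] F plate [-1.91 -0.43  2.14] dq 0.002
t 10.05 plate mm [ -0.28 -42.13  -8.24] square err deg [0.02 0.01] F plate [-1.5   0.51  1.72] dq 0.002
t 10.1 plate mm [ -0.31 -42.1   -8.26] square err deg [0.01 0.01] F plate [-0.59 -0.03  1.45] dq 0.002
t 10.15 plate mm [ -0.27 -42.09  -8.26] square err deg [0.02 0.01] F plate [-1.54 -0.2   2.08] dq 0.001
[[116 115 115 115 115 111 116 115 114 112 107  91  96  96  97  98  98 113
  157 178]
 [113 114 114 113 115 114 115 115 114 111  97  94  96  96  97  98  98 134
  179 179]
 [114 114 112 113 114 116 115 114 114 107  68  70  96  98  96  98 104 145
  179 179]
 [112 114 114 113 114 112 112 115 112  91  58  68  96  97  98  98 123 168
  180 181]
 [112 115 113 113 114 113 115 114 104  70  53  67  97  95  97 106 144 179
  179 180]
 [113 112 113 113 113 114 115 109  85  58  55  69  96  94  96 124 168 180
  180 180]
 [112 112 112 111 110 114 112 108  87  69  65  70  93  90 105 144 179 180
[... 584 characters left out ...]
 63  64  70
   88  86]
 [167 122  83  82  82  79  79  79  81  78  73  70  68  66  64  64  65  72
   85  88]
 [166 104  82  84  81  81  79  80  80  78  73  70  70  69  65  66  65  71
   93  99]
 [164 105  83  83  80  80  79  79  79  79  71  71  70  68  67  65  65  79
  122 145]
 [159 104  86  85  83  83  83  84  83  80  77  76  75  74  74  75  71  81
  121 157]
 [101  97  98 101  99 100 100 102 102 102 102 103 101  98 103 103 103 101
  102 102]]
bar px [[255.2, 213.8]]
t 10.15 shift m [-0.0047  0.0111 -0.0004] scaled [-0.0063  0.0148 -0.0005] twist scaled [-0.      0.0003  0.0002]
t 10.15 shift m [-0.0003 -0.     -0.0003] scaled [-0.0004 -0.     -0.0004] twist scaled [-0.      0.0003  0.0002]
```

Contact is made on the bar: pose depth is 8.3 mm and the force gives about 9-10 mm. I'll ease off 0.7 mm as I start the slow draw along the line.

Request:
arm_command(steps=[{"translation": [-0.001,0.0025,-0.0004],"twist": [0,0,0],"fingers": -1},{"translation": [-0.002,0.005,-0.0009],"twist": [0,0,0],"fingers": -1},{"translation": [-0.003,0.0075,-0.0009],"twist": [0,0,0],"fingers": -1},{"translation": [-0.004,0.01,-0.0009],"twist": [0,0,0],"fingers": -1},{"translation": [-0.005,0.0125,-0.0009],"twist": [0,0,0],"fingers": -1}])

```text
time: 10.78
eef_pos: [0.5204, -0.0447, 0.112]
tcp_rot: [0.011, 0.987, -0.066, 0.149]
contact_force: [-1.6, -1.7, -0.1]
opening: 0.294
finger_force: 51.5
```

Request:
arm_command(steps=[{"translation": [-0.001,0.0025,0],"twist": [0,0,0],"fingers": -1},{"translation": [-0.002,0.005,0],"twist": [0,0,0],"fingers": -1},{"translation": [-0.003,0.0075,0],"twist": [0,0,0],"fingers": -1},{"translation": [-0.004,0.01,0],"twist": [0,0,0],"fingers": -1},{"translation": [-0.005,0.0125,0],"twist": [0,0,0],"fingers": -1}])

```text
time: 11.4
eef_pos: [0.5243, -0.0354, 0.1119]
tcp_rot: [0.012, 0.987, -0.066, 0.149]
contact_force: [-1.2, -2.3, -0.3]
opening: 0.295
finger_force: 51.5
```

Run:
```python
from h import *
where(); s,w,c=shot("w10"); where()
R=Ro.from_quat(s["tcp_rot"]); X=s["eef_pos"]+R.apply(TIP); y=(PM.T@(X-PC))[1]
print("contact px",proj([PC+PM@[0,y,0]],*c).round(1)); print(cv2.imread("pics/w10.png",0)[203:222,240:272])
plan(tcp_for(.042,.0076),toolR())
```

```text
t 11.4 plate mm [ -0.39 -21.81  -7.84] square err deg [0. 0.] F plate [-0.27 -2.54 -0.17] dq 0.049
t 11.45 plate mm [ -0.42 -21.42  -7.82] square err deg [0.   0.04] F plate [-0.98  0.97  1.61] dq 0.024
contact px [[255.  213.6]]
[[114 114 114 115 115 114 115 114 117 115 113 114 115 113 114 139 180 181
  179 181 180 181 180 180 180 179 179 179 180 179 181 179]
 [112 113 113 114 113 113 114 115 114 112 116 114 115 115 114 139 181 181
  180 180 182 181 180 181 180 179 178 178 179 179 179 180]
 [109 111 111 114 115 115 114 113 112 115 113 113 114 114 115 139 180 181
  180 182 180 180 181 181 181 181 180 180 178 179 180 178]
 [ 77  93  94 110 111 114 116 115 113 114 115 113 113 114 115 134 177 181
  181 181 180 181 181 179 180 182 181 180 180 181 181 179]
 [ 58  58  61  76  97 108 108 112 113 112 113 114 113 112 114 114 137 181
  181 182 181 181 181 182 181 180 180 182 180 181 180 180]
 [ 57  56  56  55  56  55  68  93 106 112 112 115 113 113 111 110 132 177
  181 181 180 180 181 180 181 181 180 181 181 180 181 181]
 [ 78  63  58  60  58  56  55  60  76  94 106 109 110 108  95  90  92 13
[... 1071 characters left out ...]
  69  66  66  63  71  88  89  89  90  94 117 146 160]
 [178 177 175 175 176 178 165 106  82  82  82  81  80  78  79  77  71  69
   69  67  67  65  63  71  93  98  89  87  90  89  86  85]
 [180 179 178 178 177 176 165 104  83  82  80  81  78  80  80  77  73  71
   70  67  64  66  64  75 116 145 117 104  97  90  87  89]
 [174 176 175 175 173 172 161 104  85  84  83  81  82  81  82  80  78  77
   74  72  73  75  71  77 119 158 159 156 137 105  87  90]
 [103 104 104 103 102 103 100  99 101  99 100 100 100 102 102 104 101 102
  103 102 104 101 101 100 101 102 101 102 100 103 103 101]]
t 11.45 shift m [-0.0239  0.0588 -0.0008] scaled [-0.0318  0.0784 -0.001 ] twist scaled [ 0.0006  0.0003 -0.0002]
```

Request:
arm_command(steps=[{"translation": [-0.0013,0.0025,0],"twist": [0,0,0],"fingers": -1},{"translation": [-0.0026,0.005,0],"twist": [0,0,0],"fingers": -1},{"translation": [-0.0039,0.0075,-0.0001],"twist": [0,0,0],"fingers": -1},{"translation": [-0.0051,0.01,-0.0002],"twist": [0,0,0],"fingers": -1},{"translation": [-0.0062,0.0125,-0.0003],"twist": [0,0,0],"fingers": -1}])

```text
time: 12.08
eef_pos: [0.5292, -0.0261, 0.1123]
tcp_rot: [0.012, 0.987, -0.066, 0.149]
contact_force: [-1.2, -0.9, 0.4]
opening: 0.296
finger_force: 51.5
```

Request:
arm_command(steps=[{"translation": [-0.001,0.0025,0],"twist": [0,0,0],"fingers": -1},{"translation": [-0.002,0.005,0],"twist": [0,0,0],"fingers": -1},{"translation": [-0.003,0.0075,0],"twist": [0,0,0],"fingers": -1},{"translation": [-0.0041,0.01,0],"twist": [0,0,0],"fingers": -1},{"translation": [-0.0052,0.0125,0],"twist": [0,0,0],"fingers": -1}])

```text
time: 12.7
eef_pos: [0.5332, -0.0168, 0.1122]
tcp_rot: [0.012, 0.987, -0.066, 0.149]
contact_force: [-1.6, -1.6, 0.2]
opening: 0.299
finger_force: 51.5
```

Run:
```python
from h import *
where(); s,w,c=shot("w11"); where()
R=Ro.from_quat(s["tcp_rot"]); X=s["eef_pos"]+R.apply(TIP); y=(PM.T@(X-PC))[1]
print("line px at tip",proj([PC+PM@[0,y,0]],*c).round(1)); print(cv2.imread("pics/w11.png",0)[203:222,240:272])
plan(tcp_for(.042,.0076,.001),toolR())
```

```text
t 12.7 plate mm [ 0.57 -1.22 -7.84] square err deg [-0.  0.] F plate [-0.7  -2.09  0.47] dq 0.047
t 12.75 plate mm [ 0.61 -0.8  -7.8 ] square err deg [0.01 0.05] F plate [-1.33  0.17  1.36] dq 0.025
line px at tip [[255.5 212.5]]
[[111 112 111 113 112 113 111 111 112 112 113 113 112 112 138 180 182 181
  181 180 180 181 181 181 181 181 181 181 179 181 179 179]
 [ 95 106 110 112 111 113 111 113 113 111 113 112 113 111 138 180 181 181
  181 182 181 180 181 182 180 181 182 181 181 179 180 180]
 [ 60  76  94 105 107 111 113 112 113 111 112 113 112 110 134 177 181 181
  181 180 180 181 181 181 180 181 180 180 181 183 182 180]
 [ 56  55  52  54  69  96 106 109 109 112 112 113 112 113 111 137 181 180
  180 180 182 181 181 181 180 182 182 181 181 181 181 182]
 [ 64  58  55  53  57  60  75  90  94 107 110 113 111 112 112 134 177 181
  181 181 180 182 182 181 181 180 182 180 181 181 181 179]
 [ 94  75  62  54  56  57  54  56  60  74  95 104 106 111 110 110 133 177
  180 182 181 181 181 182 180 181 181 181 181 181 181 181]
 [110 105  93  76  67  61  55  55  56  59  54  51  69  93  93  89  94 13
[... 1071 characters left out ...]
  68  66  66  63  72  98 104  96  90  87  86  87  85]
 [181 182 180 180 178 178 165 105  84  82  81  80  79  80  79  77  73  71
   72  67  64  64  62  87 139 162 147 116 100  97  92  87]
 [180 180 180 182 182 180 169 106  82  82  82  79  79  79  78  78  73  72
   70  67  66  65  63  74 125 168 166 164 152 147 116  97]
 [173 174 174 175 175 175 165 106  86  82  82  84  84  82  83  80  76  77
   74  73  72  73  71  79 126 169 160 159 159 161 158 139]
 [104 103 102 104 104 102 100 100  99 100  99  97 100  99 100 101 100 100
  100 102 101 102 103 101 101 101  99 100 102 103 103 100]]
t 12.75 shift m [-0.0162  0.0397 -0.0006] scaled [-0.0216  0.0529 -0.0008] twist scaled [ 0.0007  0.0004 -0.0002]
```

Request:
arm_command(steps=[{"translation": [-0.0011,0.0026,0],"twist": [0,0,0],"fingers": -1},{"translation": [-0.0022,0.0052,0],"twist": [0,0,0],"fingers": -1},{"translation": [-0.0032,0.0078,-0.0001],"twist": [0,0,0],"fingers": -1},{"translation": [-0.0043,0.0104,-0.0002],"twist": [0,0,0],"fingers": -1},{"translation": [-0.0053,0.013,-0.0002],"twist": [0,0,0],"fingers": -1}])

```text
time: 13.38
eef_pos: [0.5374, -0.0072, 0.1123]
tcp_rot: [0.012, 0.987, -0.066, 0.149]
contact_force: [-1.7, -1.5, 0.7]
opening: 0.301
finger_force: 51.5
```

Request:
arm_command(steps=[{"translation": [-0.0011,0.0026,0],"twist": [0,0,0],"fingers": -1},{"translation": [-0.0022,0.0052,0],"twist": [0,0,0],"fingers": -1},{"translation": [-0.0032,0.0078,-0.0001],"twist": [0,0,0],"fingers": -1},{"translation": [-0.0043,0.0104,-0.0001],"twist": [0,0,0],"fingers": -1},{"translation": [-0.0053,0.013,-0.0002],"twist": [0,0,0],"fingers": -1}])

```text
time: 14.0
eef_pos: [0.5416, 0.0025, 0.1124]
tcp_rot: [0.012, 0.987, -0.066, 0.149]
contact_force: [-1.3, -2.0, 0.6]
opening: 0.298
finger_force: 51.5
```

Request:
arm_command(steps=[{"translation": [-0.0011,0.0026,0],"twist": [0,0,0],"fingers": -1},{"translation": [-0.0022,0.0052,0],"twist": [0,0,0],"fingers": -1},{"translation": [-0.0032,0.0078,0],"twist": [0,0,0],"fingers": -1},{"translation": [-0.0043,0.0104,0],"twist": [0,0,0],"fingers": -1},{"translation": [-0.0053,0.013,0],"twist": [0,0,0],"fingers": -1}])

```text
time: 14.62
eef_pos: [0.5458, 0.0121, 0.1124]
tcp_rot: [0.012, 0.987, -0.066, 0.149]
contact_force: [-2.0, 0.2, 0.4]
opening: 0.299
finger_force: 51.5
```

Run:
```python
from h import *
where(); s,w,c=shot("w12"); where()
R=Ro.from_quat(s["tcp_rot"]); X=s["eef_pos"]+R.apply(TIP); y=(PM.T@(X-PC))[1]
print("line px at tip",proj([PC+PM@[0,y,0],PC+PM@[0,.042,0]],*c).round(1)); 
plan(tcp_for(.042,.0076,.001),toolR())
```

```text
t 14.625 plate mm [ 0.86 30.38 -7.79] square err deg [0. 0.] F plate [-1.65 -0.63  1.05] dq 0.044
t 14.675 plate mm [ 0.88 30.83 -7.78] square err deg [0.01 0.05] F plate [-1.35  1.09  0.36] dq 0.024
line px at tip [[255.7 212.1]
 [270.2 217.6]]
t 14.675 shift m [-0.0043  0.0104 -0.0003] scaled [-0.0057  0.0138 -0.0004] twist scaled [ 0.0007  0.0005 -0.0002]
```

Request:
arm_command(steps=[{"translation": [-0.0011,0.0026,0],"twist": [0,0,0],"fingers": -1},{"translation": [-0.0022,0.0052,0],"twist": [0,0,0],"fingers": -1},{"translation": [-0.0032,0.0078,0],"twist": [0,0,0],"fingers": -1},{"translation": [-0.0043,0.0104,0],"twist": [0,0,0],"fingers": -1},{"translation": [-0.0052,0.0128,0],"twist": [0,0,0],"fingers": -1}])

```text
time: 15.3
eef_pos: [0.5499, 0.0216, 0.1123]
tcp_rot: [0.012, 0.987, -0.066, 0.149]
contact_force: [-2.2, -1.0, 1.3]
opening: 0.294
finger_force: 51.5
```

Request:
arm_command(steps=[{"translation": [0,0,0],"twist": [0,0,0],"fingers": -1},{"translation": [0,0,0],"twist": [0,0,0],"fingers": -1},{"translation": [0,0,0],"twist": [0,0,0],"fingers": -1}])

```text
time: 15.68
eef_pos: [0.55, 0.0219, 0.1124]
tcp_rot: [0.012, 0.987, -0.066, 0.149]
contact_force: [-0.7, 2.0, 0.1]
opening: 0.298
finger_force: 51.5
```

Run:
```python
from h import *
F=[]
for i in range(6):
    F.append(PM.T@get_state()["contact_force"]); s,w,c=shot("w13")
where(); print("F mean",np.mean(F,0).round(2))
print("ring ctr px",proj([PC+PM@[0,.042,0]],*c).round(1))
sd,a,b=shot("sd13","side"); u,v=proj([PC+PM@[0,.042,0]],*b)[0].astype(int); i2=cv2.imread("pics/sd13.png")[v-60:v+30,u-45:u+45]
i1=cv2.imread("pics/w13.png")[185:245,220:300]
cv2.imwrite("pics/z4.png",np.hstack([cv2.resize(i1,(480,360),interpolation=cv2.INTER_CUBIC),cv2.resize(i2,(320,360),interpolation=cv2.INTER_CUBIC)]))
```

```text
t 15.975 plate mm [ 1.09 40.71 -7.83] square err deg [0.02 0.02] F plate [-0.97  2.17  0.4 ] dq 0.003
F mean [-0.94  1.43  1.1 ]
ring ctr px [[257.4 212.5]]
```

View pics/z4.png

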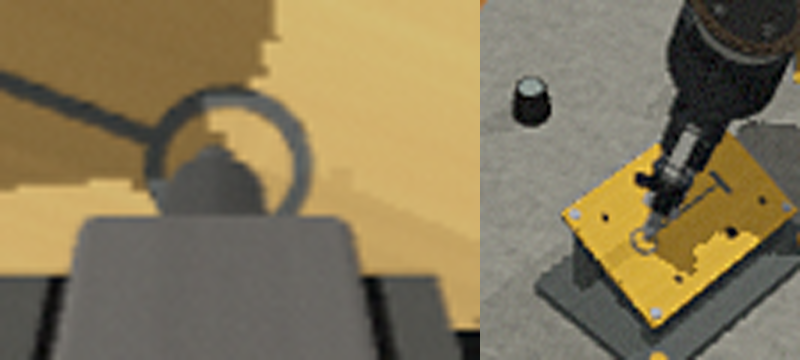

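The wrist crop shows the tip inside the ring, about 3 px (2 mm) short of centre (ring centre col 258, tip col 255). The side crop shows the gauge standing square to the plate at the ring. I'll draw on the last 2 mm and then hand in.

Request:
arm_command(steps=[{"translation": [-0.0005,0.0012,0],"twist": [0,0,0],"fingers": -1},{"translation": [-0.0009,0.0022,0],"twist": [0,0,0],"fingers": -1},{"translation": [-0.0009,0.0022,0],"twist": [0,0,0],"fingers": -1},{"translation": [-0.0009,0.0022,0],"twist": [0,0,0],"fingers": -1},{"translation": [-0.0009,0.0022,0],"twist": [0,0,0],"fingers": -1}])

```text
time: 16.65
eef_pos: [0.5505, 0.023, 0.1122]
tcp_rot: [0.011, 0.987, -0.066, 0.148]
contact_force: [-0.8, -1.7, 0.3]
opening: 0.299
finger_force: 51.5
```

Run:
```python
from h import *
where(); print(sign_off())
```

```text
t 16.65 plate mm [ 0.85 42.18 -7.97] square err deg [-0.01 -0.02] F plate [ 0.08 -1.88  0.3 ] dq 0.002
the job is handed in; nothing more can be done
None
```

I drew the gauge from the bar along the line to the ring and handed the job in at 16.7 s, still held square to the plate with its tip in the ring and the plunger about 8 mm in by pose (about 9 mm by force).

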